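Clamp the camera housing shut and start its leak check

ROBOT

A 7-joint arm with a two-finger parallel gripper is mounted at the origin on the work surface. World frame = base frame: x ahead of the robot, y to its left, z up, the work surface at z = 0. Lengths are in m, angles in rad, forces in N, time in s.
With the tool pointing down it reaches from about 0.4 to 0.85 m from the base axis. Payload 10.4 kg.
Tool frame: the origin (TCP) lies on the centre line of the jaws, within the pads' length; the fingertips stand 11 mm ahead of it and the grasp point (between the pads) lies 8 mm behind it (tcp_to_tips is the distance from the TCP to the fingertips, in m); z points along the fingers, y is the direction in which the jaws open and shut (so a half turn about z gives the same grasp; the last joint's range is limited). The gripper opens to 87 mm and grips with 3 to 60 N. Pads are 19 mm wide; open, the fingers measure 117 mm over their backs; the gripper's body (75 mm by 190 mm) begins 51 mm behind the grasp point.
Start: joints at [-1.195, 0.332, -0.065, 1.46, 0.022, 1.35, -0.088], TCP at [0.243, 0.576, 0.206] pointing down, gripper open.
Joint ranges: [-2.6, 2.6], [-0.5, 2.12], [-1.47, 1.34], [0.16, 2.42], [-1.27, 4.41], [0.06, 2.06], [-2.6, 2.6]. Speed limits (rad/s): [2.22, 2.22, 2.79, 2.79, 3.14, 3.14, 3.14].

INTERFACE

Orientations are given as a 3x3 rotation matrix whose columns are the frame's x, y, z axes.
In Python, from rig import * gives the robot as it stands.
- The arm moves only by the tool servo_tool, never from a script. Its argument "deltas" is a list of rows, each an object of numbers: "tx", "ty", "tz": the shift along the tool's x, y, z in m; "rx", "ry", "rz": the turn, a rotation vector about the tool's x, y, z in degrees; "jaw": the closure in counts, from 0 (fully open) to 255 (shut). In form: [{"tx": .., "ty": .., "tz": .., "rx": .., "ry": .., "rz": .., "jaw": ..}, ...]. A call has 1 to 20 rows; each row is the pose to reach, as a shift and turn from the pose commanded when the call began, along the tool's axes at that moment; what a row does not reach only later rows make up. A row lasts 1/12 s, in which the tool goes at most 41.7 mm and 7.16 degrees, less where a joint would pass 70% of its speed; a pose out of reach is approached as far as the arm can. A call with a gripper value outside its range is refused whole. The fingers move at their own pace and stop on an object; "squeeze" is the grip in N (left out, the last holds). Time passes only in rows, so rows that repeat a pose let the fingers close. It gives the time, the measured TCP pose, the force and the opening at its end, in the units of the state.
- get_state(): the state, without advancing time (a new reading comes with each control period).
- capture(name): name is "side" or "top" or "wrist"; returns a dict with "frame" (384x512x3 uint8, red, green, blue), "z_map" (384x512 float32, m along the optical axis (not along the pixel's ray), 0 where there is no reading), "intrinsics" (3x3 intrinsics, pixels), "k1" (the pictures are not rectified: a ray, as slopes to the right and down, at radius r is drawn at 1 + k1 r^2 times it, then the intrinsics apply), "T" (4x4, takes a point from camera to world coordinates); the wrist camera has in their place "hand_eye" (4x4, takes a point from camera to tool coordinates, whose origin is the TCP and whose axes are the flange's). Camera axes: x right, y up, looking along -z (the intrinsics and any distortion apply to the point x, -y, -z); pixel columns grow to the right and rows downward; lengths in m; the calibration is good to about 2 mm. A picture is of the moment at which its call begins: read the wrist's pose just before it.
- sign_off(): hands the job in, once; it reports no verdict.
The state is a dict: "time": time; "q": joint angles; "qvel": joint speeds; "joint_torque": joint torques, N m; "ee_pos": TCP position; "eef_rot": TCP orientation; "force": force on the tool from outside, world axes, zero at the start; "torque": the same for the moment, N m; "opening": finger opening in m.
Only numpy, scipy, OpenCV 4.12 (cv2) and the standard library are available. Lean on these libraries where they do the work, as an engineer would, in place of code of your own. Each camera call takes 0.05 s, during which the arm holds its last target. There are 200 camera calls.

TASK

Close up the underwater camera housing for its leak check, pressing only with the fingertips: push its three steel clamp levers down flat, fully home, first the wide one, then the long narrow one, then the short narrow one, and after that press the large round button on the back plate right down and let it spring back. Do not press the four small keys, and do not pick up, tip or push away the housing or any of the loose things on and around it.

Things in the scene. Friction and masses are not known exactly. Their poses are not given: they have to be found in the camera images.
- housing: Underwater camera housing, painted blue, with a small dark window in its back plate, lying face down in a wooden cradle and all one loose body of about 3.5 kg. Origin: centre of its underside on the bench; z up; it can stand at any yaw. The flat back plate on top measures 180 mm (x) by 230 mm (y), upper face at z = 130 mm; rubber hand grips at the two y ends, lower down, make it 270 mm over all.
- wide_latch (a joint): opening angle of this clamp's lever, rad: 0 = lying flat, fully home on the back plate (mechanical stop); starts at 0.3 to 0.55 (tip raised), at most 1.1. Stays where it is left: friction of about 0.05 N m, no spring (3 to 8 N at the end of the lever, more near the hinge).
- wide_latch_hinge (a point): middle of this lever's hinge pin: in the housing's frame, at x = -80, y = 0, z = 136 mm; it turns with the housing only.
- wide_latch_pad (a point): point on the lever's upper face, 65 % of the way from hinge to tip, middle of its width; moves with the lever. Bare steel lever 42 mm long from hinge to tip and 60 mm wide: much the widest of the three, 7 mm thick. From its hinge the closed lever points along the housing's +x (inward over the plate) and its upper face is then 9.5 mm above the plate. Pressing the raised end straight down folds it home.
- long_latch (a joint): opening angle of this clamp's lever, rad: 0 = lying flat, fully home on the back plate (mechanical stop); starts at 0.3 to 0.55 (tip raised), at most 1.1. Stays where it is left: friction of about 0.05 N m, no spring (3 to 8 N at the end of the lever, more near the hinge).
- long_latch_hinge (a point): middle of this lever's hinge pin: in the housing's frame, at x = -22, y = +105, z = 136 mm; it turns with the housing only.
- long_latch_pad (a point): point on the lever's upper face, 65 % of the way from hinge to tip, middle of its width; moves with the lever. Bare steel lever 62 mm long from hinge to tip and 20 mm wide: the longer of the two narrow ones, 7 mm thick. From its hinge the closed lever points along the housing's -y (inward over the plate) and its upper face is then 9.5 mm above the plate. Pressing the raised end straight down folds it home.
- short_latch (a joint): opening angle of this clamp's lever, rad: 0 = lying flat, fully home on the back plate (mechanical stop); starts at 0.3 to 0.55 (tip raised), at most 1.1. Stays where it is left: friction of about 0.05 N m, no spring (3 to 8 N at the end of the lever, more near the hinge).
- short_latch_hinge (a point): middle of this lever's hinge pin: in the housing's frame, at x = -22, y = -105, z = 136 mm; it turns with the housing only.
- short_latch_pad (a point): point on the lever's upper face, 65 % of the way from hinge to tip, middle of its width; moves with the lever. Bare steel lever 38 mm long from hinge to tip and 20 mm wide: the shorter of the two narrow ones, 7 mm thick. From its hinge the closed lever points along the housing's +y (inward over the plate) and its upper face is then 9.5 mm above the plate. Pressing the raised end straight down folds it home.
- check_button (a joint): travel of the large round leak-check button, m: 0 = up, 0.006 = fully down (stop); it springs back, 1.5 N to start it and 5 N at the bottom.
- check_button_top (a point): centre of the button's top face. Black in a bare metal collar, 30 mm in diameter, in the housing's frame, at x = 45, y = -42 mm, standing 12 mm above the plate when up, 6 mm when fully down.
- key0 (a joint): travel of small camera key 0, m: 0 = up, 0.003 = down; sprung, 1 to 3 N. Not to be pressed. Black on a bare metal strip, 12 mm in diameter, in the housing's frame, at x = 62, y = 22 mm, standing 5 mm above the plate; one of a row of four.
- key1 (a joint): travel of small camera key 1, m: 0 = up, 0.003 = down; sprung, 1 to 3 N. Not to be pressed. Black on a bare metal strip, 12 mm in diameter, in the housing's frame, at x = 62, y = 42 mm, standing 5 mm above the plate; one of a row of four.
- key2 (a joint): travel of small camera key 2, m: 0 = up, 0.003 = down; sprung, 1 to 3 N. Not to be pressed. Black on a bare metal strip, 12 mm in diameter, in the housing's frame, at x = 62, y = 62 mm, standing 5 mm above the plate; one of a row of four.
- key3 (a joint): travel of small camera key 3, m: 0 = up, 0.003 = down; sprung, 1 to 3 N. Not to be pressed. Black on a bare metal strip, 12 mm in diameter, in the housing's frame, at x = 62, y = 82 mm, standing 5 mm above the plate; one of a row of four.
- plug: loose brass port plug, 22 mm in diameter, 24 mm tall, standing on the back plate; origin under its centre. Leave alone.
- thumbscrew: loose steel thumbscrew standing head down on the back plate, 20 mm in diameter, 26 mm tall; origin under its centre. Leave alone.
- grease_jar: small jar of seal grease, 52 mm in diameter, 45 mm tall, on the bench; origin under its centre. Leave alone.
- lens: black camera lens standing on end on the bench, 73 mm in diameter, 81 mm tall; origin under its centre. Leave alone.
- port_ring: metal bowl-shaped spare port, 100 mm in diameter, 45 mm tall, on the bench; origin under its centre. Leave alone.
- driver: screwdriver lying on the bench, about 200 mm long; origin on the bench under its middle. Leave alone.
- strobe: yellow underwater flash, 75 x 60 mm, 101 mm tall, standing on the bench; origin under its centre. Leave alone.

How it is judged:
By the outcome, as a careful person would: the job done as asked, in the order asked, and still so for the second after the job is handed in, with the robot touching nothing.
It also fails if it takes over 48 s, if anything falls off the work surface, if the arm or the gripper's body presses on something with over 40 N, if the wrist force passes 120 N, or if a joint passes its speed limit or range.

## Working session

There is one attempt and no reset: what is moved stays moved. The work goes in short steps, Python scripts to look and compute and a tool call to move; the robot and the scene stay as the last step left them, time stands still between calls to the robot, and variables do not carry over. Pictures are saved under pics/ and viewed, about 8 in all and at most 12, crops included, and the job is handed in when it is done.

Besides the shell and the picture viewer there is one more tool, called after ">>>" by a JSON object that holds its "name" and its "arguments". servo_tool: Moves the arm, as the interface text tells. Its arguments: {"type":"object","properties":{"deltas":{"type":"array"},"squeeze":{"type":"number"}},"required":["deltas"]}

```bash
ls; mkdir -p pics; cat > h.py <<'E'
from rig import *
import numpy as np, cv2
def world(c,uv,T=None,z=None,plane=None):
    """pixels -> world, by z_map or by plane height"""
    T=c["T"] if T is None else T; K=c["intrinsics"]; uv=np.atleast_2d(np.array(uv,float))
    d=np.c_[(uv[:,0]-K[0,2])/K[0,0],(uv[:,1]-K[1,2])/K[1,1]]
    s=d.copy()
    for _ in range(10): s=d/(1+c["k1"]*(s**2).sum(1,keepdims=True))
    r=np.c_[s[:,0],-s[:,1],-np.ones(len(s))]
    if plane is None:
        zz=np.array([c["z_map"][int(round(v)),int(round(u))] for u,v in uv])[:,None]
        p=r*zz
        return p@T[:3,:3].T+T[:3,3]
    w=r@T[:3,:3].T; t=(plane-T[2,3])/w[:,2:]
    return T[:3,3]+w*t
def wristT(s,c):
    M=np.eye(4);M[:3,:3]=s["eef_rot"];M[:3,3]=s["ee_pos"];return M@c["hand_eye"]
E
python3 - <<'E'
from h import *
s=get_state();print({k:np.round(v,3).tolist() for k,v in s.items()})
for n in("top","side"):
    c=capture(n);cv2.imwrite(f"pics/{n}0.png",c["frame"][...,::-1]);print(n,c["T"].round(3),c["intrinsics"],c["k1"])
    np.savez(f"{n}0.npz",**c)
E
```

```text
pics
{'time': 0.0, 'q': [-1.195, 0.333, -0.065, 1.461, 0.022, 1.35, -0.088], 'qvel': [-0.0, -0.002, -0.001, 0.001, 0.0, 0.002, 0.0], 'joint_torque': [0.0, -62.327, 0.025, -38.988, -0.061, 0.04, 0.0], 'ee_pos': [0.243, 0.576, 0.205], 'eef_rot': [[-0.922, 0.388, -0.0], [0.388, 0.922, -0.001], [-0.0, -0.001, -1.0]], 'force': [-0.148, -0.649, -0.358], 'torque': [-0.016, -0.031, -0.011], 'opening': 0.087}
top [[ 0.005  0.973 -0.231  0.393]
 [-1.     0.004 -0.004  0.05 ]
 [-0.003  0.231  0.973  0.801]
 [ 0.     0.     0.     1.   ]] [[373.6022627    0.         254.34970725]
 [  0.         373.6022627  192.47504972]
 [  0.           0.           1.        ]] -0.05156622039768895
side [[-0.993  0.081 -0.09   0.498]
 [-0.119 -0.549  0.828  0.756]
 [ 0.017  0.832  0.554  0.586]
 [ 0.     0.     0.     1.   ]] [[379.18626874   0.         251.99046785]
 [  0.         379.18626874 189.04529184]
 [  0.           0.           1.        ]] -0.02880553603656772
```

View pics/top0.png

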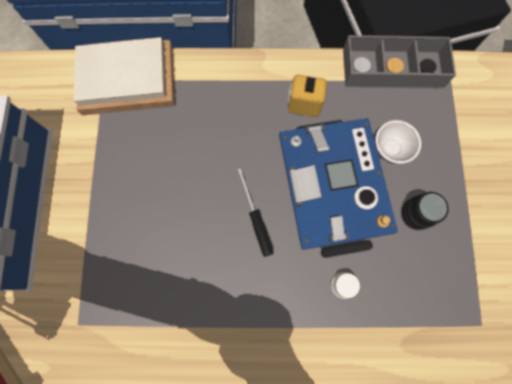

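View pics/side0.png

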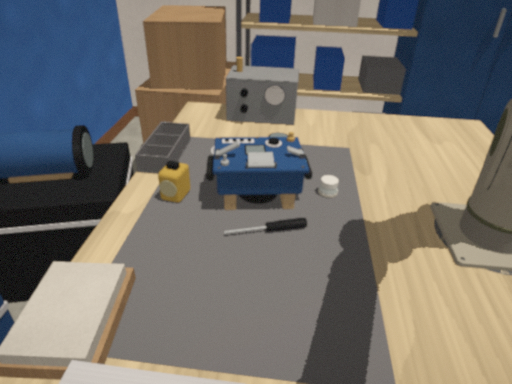

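The top view shows the housing with plate corners near (281,133), (371,119), (397,236) and (303,248). The wide latch is at (305,183), the long one at (318,137), the short one at (338,228), the button at (367,197) and the keys at (357–369, 133–167). The thumbscrew stands at (296,141) and the plug at (383,222). The side view agrees: both narrow levers and the wide one are raised.

```bash
python3 - <<'E'
from h import *
c=dict(np.load("top0.npz"));f=c["frame"];hsv=cv2.cvtColor(f,cv2.COLOR_RGB2HSV)
vv,uu=np.mgrid[0:384,0:512]; uv=np.c_[uu.ravel(),vv.ravel()]
P=world(c,uv).reshape(384,512,3)
roi=(uu>270)&(uu<410)&(vv>105)&(vv<260)
m=roi&(P[...,2]>.122)&(P[...,2]<.2)&(P[...,0]>.3)
blue=roi&(hsv[...,0]>100)&(hsv[...,0]<125)&(hsv[...,1]>120)
print("blue z pct",np.percentile(P[blue][:,2],[5,25,50,75,95]).round(4))
mk=(blue&(abs(P[...,2]-.13)<.008)).astype(np.uint8)
cn=max(cv2.findContours(mk,0,2)[0],key=cv2.contourArea)[:,0]
W=world(c,cn,plane=.13)[:,:2]
r=cv2.minAreaRect((W*1000).astype(np.float32));print("rect mm",r)
for n,p in dict(button=(367,197),key0=(369,167),key3=(358,133),wide=(305,183),long=(318,137),short=(338,228),thumb=(296,141),plug=(383,222),strobe=(310,95),lens=(432,207),ring=(398,142),jar=(346,285)).items():
    print(n,P[p[1],p[0]].round(4))
E
```

```text
blue z pct [0.1274 0.1286 0.1293 0.1301 0.1313]
rect mm ((576.6180419921875, -100.0064468383789), (227.8264617919922, 175.52047729492188), 9.808431625366211)
button [ 0.5419 -0.1513  0.1429]
key0 [ 0.6026 -0.1627  0.1306]
key3 [ 0.669  -0.1448  0.1353]
wide [ 0.5674 -0.0393  0.144 ]
long [ 0.6537 -0.0649  0.1516]
short [ 0.4849 -0.0953  0.1456]
thumb [ 0.6486 -0.0247  0.1439]
plug [ 0.4949 -0.1745  0.151 ]
strobe [ 0.776  -0.0636  0.0832]
lens [ 0.5362 -0.2999  0.0797]
ring [ 0.7005 -0.2722  0.0083]
jar [ 0.3857 -0.1283  0.046 ]
```

>>> {"name": "servo_tool", "arguments": {"deltas": [{"tx": -0.014,"ty": -0.011,"tz": -0.03,"rz": -3,"jaw": 255},{"tx": -0.041,"ty": -0.034,"tz": -0.04,"rz": -6,"jaw": 255},{"tx": -0.071,"ty": -0.059,"tz": -0.04,"rz": -9,"jaw": 255},{"tx": -0.101,"ty": -0.084,"tz": -0.04,"rz": -12,"jaw": 255},{"tx": -0.131,"ty": -0.109,"tz": -0.04,"rz": -15,"jaw": 255},{"tx": -0.161,"ty": -0.134,"tz": -0.04,"rz": -18,"jaw": 255},{"tx": -0.191,"ty": -0.159,"tz": -0.04,"rz": -21,"jaw": 255},{"tx": -0.221,"ty": -0.184,"tz": -0.04,"rz": -24,"jaw": 255},{"tx": -0.251,"ty": -0.209,"tz": -0.04,"rz": -27,"jaw": 255},{"tx": -0.281,"ty": -0.234,"tz": -0.04,"rz": -30,"jaw": 255},{"tx": -0.311,"ty": -0.259,"tz": -0.04,"rz": -32.6,"jaw": 255},{"tx": -0.341,"ty": -0.284,"tz": -0.04,"rz": -32.6,"jaw": 255},{"tx": -0.371,"ty": -0.309,"tz": -0.04,"rz": -32.6,"jaw": 255},{"tx": -0.401,"ty": -0.334,"tz": -0.04,"rz": -32.6,"jaw": 255},{"tx": -0.431,"ty": -0.359,"tz": -0.04,"rz": -32.6,"jaw": 255},{"tx": -0.461,"ty": -0.384,"tz": -0.04,"rz": -32.6,"jaw": 255},{"tx": -0.491,"ty": -0.409,"tz": -0.04,"rz": -32.6,"jaw": 255},{"tx": -0.52,"ty": -0.433,"tz": -0.04,"rz": -32.6,"jaw": 255},{"tx": -0.538,"ty": -0.447,"tz": -0.04,"rz": -32.6,"jaw": 255},{"tx": -0.543,"ty": -0.4515,"tz": -0.04,"rz": -32.6,"jaw": 255}]}}

```text
validation failed for argument at $.de...
```

>>> {"name": "servo_tool", "arguments": {"deltas": [{"tx": -0.014,"ty": -0.011,"tz": -0.03,"rx": 0,"ry": 0,"rz": -3,"jaw": 255}]}}

```text
time: 0.18
ee_pos: [0.2476, 0.5597, 0.2296]
eef_rot: [[-0.942, 0.336, -0.005], [0.336, 0.942, -0.009], [0.002, -0.01, -1.0]]
force: [0.7, -0.1, -0.6]
opening: 0.0848
```

>>> {"name": "servo_tool", "arguments": {"deltas": [{"tx": -0.015,"ty": -0.014,"tz": -0.01,"rx": 0,"ry": 0,"rz": -2,"jaw": 255},{"tx": -0.038,"ty": -0.035,"tz": -0.01,"rx": 0,"ry": 0,"rz": -4,"jaw": 255},{"tx": -0.066,"ty": -0.061,"tz": -0.01,"rx": 0,"ry": 0,"rz": -6,"jaw": 255},{"tx": -0.094,"ty": -0.087,"tz": -0.01,"rx": 0,"ry": 0,"rz": -8,"jaw": 255},{"tx": -0.122,"ty": -0.113,"tz": -0.01,"rx": 0,"ry": 0,"rz": -10,"jaw": 255},{"tx": -0.15,"ty": -0.139,"tz": -0.01,"rx": 0,"ry": 0,"rz": -12,"jaw": 255},{"tx": -0.178,"ty": -0.165,"tz": -0.01,"rx": 0,"ry": 0,"rz": -14,"jaw": 255},{"tx": -0.206,"ty": -0.191,"tz": -0.01,"rx": 0,"ry": 0,"rz": -16,"jaw": 255},{"tx": -0.234,"ty": -0.217,"tz": -0.01,"rx": 0,"ry": 0,"rz": -18,"jaw": 255},{"tx": -0.262,"ty": -0.243,"tz": -0.01,"rx": 0,"ry": 0,"rz": -20,"jaw": 255},{"tx": -0.29,"ty": -0.269,"tz": -0.01,"rx": 0,"ry": 0,"rz": -22,"jaw": 255},{"tx": -0.318,"ty": -0.295,"tz": -0.01,"rx": 0,"ry": 0,"rz": -24,"jaw": 255},{"tx": -0.346,"ty": -0.321,"tz": -0.01,"rx": 0,"ry": 0,"rz": -26,"jaw": 255},{"tx": -0.374,"ty": -0.347,"tz": -0.01,"rx": 0,"ry": 0,"rz": -28,"jaw": 255},{"tx": -0.402,"ty": -0.373,"tz": -0.01,"rx": 0,"ry": 0,"rz": -29.6,"jaw": 255},{"tx": -0.43,"ty": -0.399,"tz": -0.01,"rx": 0,"ry": 0,"rz": -29.6,"jaw": 255},{"tx": -0.458,"ty": -0.425,"tz": -0.01,"rx": 0,"ry": 0,"rz": -29.6,"jaw": 255},{"tx": -0.484,"ty": -0.449,"tz": -0.01,"rx": 0,"ry": 0,"rz": -29.6,"jaw": 255},{"tx": -0.499,"ty": -0.462,"tz": -0.01,"rx": 0,"ry": 0,"rz": -29.6,"jaw": 255},{"tx": -0.505,"ty": -0.468,"tz": -0.01,"rx": 0,"ry": 0,"rz": -29.6,"jaw": 255}]}}

```text
time: 1.85
ee_pos: [0.5679, -0.055, 0.2455]
eef_rot: [[-0.986, -0.165, -0.001], [-0.165, 0.986, -0.001], [0.001, -0.001, -1.0]]
force: [-0.2, 0.4, 0.3]
opening: 0.0006
```

```bash
python3 - <<'E'
from h import *
s=get_state();c=capture("wrist");T=wristT(s,c)
print(s["time"],s["ee_pos"].round(4) if hasattr(s["ee_pos"],"round") else s["ee_pos"],np.round(s["eef_rot"],4).tolist(),s["opening"],np.round(s["force"],2))
f=c["frame"];cv2.imwrite("pics/wrist1.png",f[...,::-1]);np.savez("wrist1.npz",**c,TT=T)
hsv=cv2.cvtColor(f,cv2.COLOR_RGB2HSV)
E
```

```text
1.85 [ 0.5679 -0.055   0.2455] [[-0.9863, -0.1651, -0.0006], [-0.1651, 0.9863, -0.0015], [0.0008, -0.0014, -1.0]] 0.0005650637029076877 [-0.21  0.39  0.29]
```

View pics/wrist1.png

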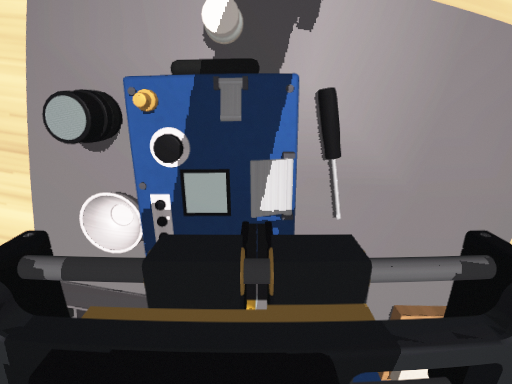

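The wrist view shows the button at (169,148), the short lever at (231,100) with its hinge at the top, the wide lever at (272,188), plate corners at (126,77) and (298,75), and the plug at (145,100). The closed fingertips are at (258,262). I'll cross-check the pose from here.

```bash
python3 - <<'E'
from h import *
c=dict(np.load("wrist1.npz"));T=c["TT"];f=c["frame"]
C=np.array([.5766,-.1]);a=np.deg2rad(9.8);ey=np.array([np.cos(a),np.sin(a)]);ex=np.array([ey[1],-ey[0]])
H=lambda w:np.c_[(w[:,:2]-C)@ex,(w[:,:2]-C)@ey,w[:,2]]*1000
g=cv2.cvtColor(f,cv2.COLOR_RGB2GRAY)
m=np.zeros_like(g);cv2.circle(m,(169,148),24,255,-1)
b=((g<50)&(m>0)).astype(np.uint8);n,l,st,ce=cv2.connectedComponentsWithStats(b);i=1+st[1:,4].argmax()
print("button px",ce[i],st[i],H(world(c,[ce[i]],T,plane=.142)).round(1), H(world(c,[ce[i]],T)).round(1))
print("corners",H(world(c,[(126,77),(298,75)],T,plane=.13)).round(1))
vv,uu=np.mgrid[60:230,120:310];P=H(world(c,np.c_[uu.ravel(),vv.ravel()],T))
for n,(x0,x1,y0,y1) in dict(wide=(-80,-36,-25,10),short=(-30,-14,-105,-66)).items():
    s=(P[:,0]>x0)&(P[:,0]<x1)&(P[:,1]>y0)&(P[:,1]<y1)&(P[:,2]>134)&(P[:,2]<180)
    k=P[s];t=k[:,0] if n=="wide" else k[:,1]; fit=np.polyfit(t,k[:,2],1)
    print(n,s.sum(),"z max",np.percentile(k[:,2],98).round(1),"angle",np.arctan(fit[0]).round(2),"extent",k.min(0).round(),k.max(0).round())
E
```

```text
button px [167.98242812 148.03194888] [154 135  29  28 626] [[ 45.5 -41.9 142. ]] [[ 45.8 -41.7 141.1]]
corners [[  86.3 -112.7  130. ]
 [ -86.3 -111.9  130. ]]
wide 1312 z max 151.8 angle 0.28 extent [-80. -25. 139.] [-38.  10. 152.]
short 631 z max 151.5 angle 0.31 extent [ -30. -105.  139.] [-14. -69. 152.]
```

>>> {"name": "servo_tool", "arguments": {"deltas": [{"tx": 0,"ty": 0,"tz": 0.01,"rx": 0,"ry": 0,"rz": 0,"jaw": 255},{"tx": 0,"ty": 0,"tz": 0.025,"rx": 0,"ry": 0,"rz": 0,"jaw": 255},{"tx": 0,"ty": 0,"tz": 0.045,"rx": 0,"ry": 0,"rz": 0,"jaw": 255},{"tx": 0,"ty": 0,"tz": 0.06,"rx": 0,"ry": 0,"rz": 0,"jaw": 255},{"tx": 0,"ty": 0,"tz": 0.07,"rx": 0,"ry": 0,"rz": 0,"jaw": 255},{"tx": 0,"ty": 0,"tz": 0.075,"rx": 0,"ry": 0,"rz": 0,"jaw": 255},{"tx": 0,"ty": 0,"tz": 0.079,"rx": 0,"ry": 0,"rz": 0,"jaw": 255},{"tx": 0,"ty": 0,"tz": 0.083,"rx": 0,"ry": 0,"rz": 0,"jaw": 255},{"tx": 0,"ty": 0,"tz": 0.087,"rx": 0,"ry": 0,"rz": 0,"jaw": 255},{"tx": 0,"ty": 0,"tz": 0.09,"rx": 0,"ry": 0,"rz": 0,"jaw": 255},{"tx": 0,"ty": 0,"tz": 0.093,"rx": 0,"ry": 0,"rz": 0,"jaw": 255},{"tx": 0,"ty": 0,"tz": 0.095,"rx": 0,"ry": 0,"rz": 0,"jaw": 255},{"tx": 0,"ty": 0,"tz": 0.096,"rx": 0,"ry": 0,"rz": 0,"jaw": 255},{"tx": 0,"ty": 0,"tz": 0.096,"rx": 0,"ry": 0,"rz": 0,"jaw": 255},{"tx": 0,"ty": 0,"tz": 0.096,"rx": 0,"ry": 0,"rz": 0,"jaw": 255}]}}

```text
time: 3.15
ee_pos: [0.5675, -0.0513, 0.15]
eef_rot: [[-0.986, -0.169, 0.0], [-0.169, 0.986, 0.0], [-0.0, 0.0, -1.0]]
force: [0.5, 0.2, 0.3]
opening: 0.0008
```

>>> {"name": "servo_tool", "arguments": {"deltas": [{"tx": 0,"ty": 0,"tz": 0.001,"rx": 0,"ry": 0,"rz": 0,"jaw": 255},{"tx": 0,"ty": 0,"tz": 0.002,"rx": 0,"ry": 0,"rz": 0,"jaw": 255},{"tx": 0,"ty": 0,"tz": 0.002,"rx": 0,"ry": 0,"rz": 0,"jaw": 255}]}}

```text
time: 3.4
ee_pos: [0.5673, -0.0512, 0.1478]
eef_rot: [[-0.986, -0.169, -0.0], [-0.169, 0.986, 0.0], [0.0, 0.0, -1.0]]
force: [0.4, -0.6, 0.5]
opening: 0.0002
```

>>> {"name": "servo_tool", "arguments": {"deltas": [{"tx": 0,"ty": 0,"tz": 0.001,"rx": 0,"ry": 0,"rz": 0,"jaw": 255},{"tx": 0,"ty": 0,"tz": 0.001,"rx": 0,"ry": 0,"rz": 0,"jaw": 255}]}}

```text
time: 3.57
ee_pos: [0.5673, -0.0512, 0.1468]
eef_rot: [[-0.986, -0.169, -0.0], [-0.169, 0.986, 0.0], [0.0, 0.0, -1.0]]
force: [-1.1, 1.1, 0.7]
opening: 0.0001
```

```bash
python3 - <<'E'
from h import *
print({k:np.round(v,3).tolist() for k,v in get_state().items()})
import rig;print([x for x in dir(rig) if not x.startswith('_')], getattr(rig,'tcp_to_tips',None))
a=capture("wrist")["frame"];b=capture("side")["frame"][100:230,180:340]
b=cv2.resize(b,None,fx=2.95,fy=2.95,interpolation=2)[:384,:400] 
cv2.imwrite("pics/p2.png",np.hstack([a[:, 56:456],b])[...,::-1])
E
```

```text
{'time': 3.567, 'q': [-0.403, 0.263, 0.486, 1.713, -0.131, 1.197, 1.858], 'qvel': [-0.0, 0.0, 0.002, -0.002, 0.001, 0.002, -0.001], 'joint_torque': [0.043, -49.693, 5.504, -37.02, 0.065, 0.022, 0.006], 'ee_pos': [0.567, -0.051, 0.147], 'eef_rot': [[-0.986, -0.169, -0.0], [-0.169, 0.986, 0.0], [0.0, 0.0, -1.0]], 'force': [-1.118, 1.106, 0.748], 'torque': [0.068, 0.025, 0.002], 'opening': 0.0}
['PlanningError', 'capture', 'get_state', 'sign_off', 'tcp_to_tips'] 0.011
```

View pics/p2.png

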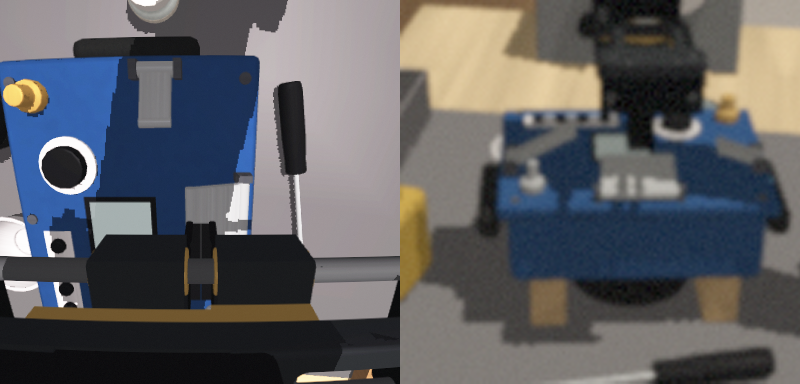

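The left half shows the fingertips at (202,225) against the inner half of the wide lever. The right half shows the finger end near (650,150) by the lever tip. I'll project the computed tip into both views to check.

```bash
cat >> h.py <<'E'
def proj(c,W,T=None):
    T=c["T"] if T is None else T;K=c["intrinsics"]
    p=(np.atleast_2d(W)-T[:3,3])@T[:3,:3];s=np.c_[p[:,0],-p[:,1]]/-p[:,2:]
    s=s*(1+c["k1"]*(s**2).sum(1,keepdims=True));return s@np.diag([K[0,0],K[1,1]])+K[:2,2]
C=np.array([.5766,-.1]);_a=np.deg2rad(9.8);ey=np.array([np.cos(_a),np.sin(_a)]);ex=np.array([ey[1],-ey[0]])
H=lambda w:np.c_[(w[:,:2]-C)@ex,(w[:,:2]-C)@ey,w[:,2]]*1000
E
python3 - <<'E'
from h import *
s=get_state();w=capture("wrist");T=wristT(s,w);d=capture("side");t=capture("top")
tip=np.array(s["ee_pos"])+np.array(s["eef_rot"])[:,2]*.011
print("tip",tip,"wrist px",proj(w,tip,T)-[56,0],"side crop px",(proj(d,tip)-[180,100])*2.95+[400,0],"hand_eye",w["hand_eye"].round(3).tolist())
for n,c,TT in(("wrist",w,T),("side",d,d["T"]),("top",t,t["T"])):
    vv,uu=np.mgrid[0:384,0:512];W=world(c,np.c_[uu.ravel(),vv.ravel()],TT);P=H(W)
    k=P[(P[:,0]>-82)&(P[:,0]<-30)&(abs(P[:,1])<32)&(P[:,2]>131)&(P[:,2]<165)&(c["z_map"].ravel()>0)]
    print(n,len(k))
    for x in range(-80,-30,6):
        q=k[(k[:,0]>=x)&(k[:,0]<x+6)]
        if len(q):print("  x",x,len(q),"z",np.percentile(q[:,2],[10,50,90]).round(1))
E
```

```text
tip [ 0.56736322 -0.05124791  0.13589814] wrist px [[202.07436079 220.25078512]] side crop px [[636.69018494 173.39030661]] hand_eye [[-0.001, 0.957, 0.289, 0.08], [1.0, 0.001, 0.0, -0.001], [0.0, 0.289, -0.957, -0.179], [0.0, 0.0, 0.0, 1.0]]
wrist 2828
  x -80 445 z [139.9 140.6 141.4]
  x -74 432 z [140.5 141.8 142.8]
  x -68 428 z [142.5 143.7 144.7]
  x -62 370 z [144.3 145.5 146.6]
  x -56 346 z [146.4 147.6 148.6]
  x -50 342 z [148.3 149.6 150.7]
  x -44 315 z [149.2 150.7 151.8]
  x -38 17 z [131.  131.4 148.5]
  x -32 4 z [131.1 131.3 131.6]
side 294
  x -80 36 z [138.6 139.7 141.1]
  x -74 51 z [139.8 141.3 143. ]
  x -68 50 z [142.  143.2 145.1]
  x -62 49 z [143.7 145.5 147.6]
  x -56 49 z [145.8 147.3 149. ]
  x -50 41 z [147.9 149.1 150.1]
  x -44 3 z [148.5 148.5 148.8]
top 270
  x -80 73 z [138.8 140.  141.4]
  x -74 73 z [139.5 141.1 142.9]
  x -68 41 z [140.1 143.  145. ]
  x -62 24 z [143.2 145.3 147.2]
  x -56 19 z [145.7 146.8 148.4]
  x -50 13 z [145.4 148.5 150.3]
```

```bash
python3 - <<'E'
from h import *
s=get_state();w=capture("wrist");T=wristT(s,w);d=capture("side");t=capture("top")
for n,c,TT in(("wrist",w,T),("side",d,d["T"]),("top",t,t["T"])):
    vv,uu=np.mgrid[0:384,0:512];W=world(c,np.c_[uu.ravel(),vv.ravel()],TT)
    P=(W-s["ee_pos"])@np.array(s["eef_rot"])*1000 # tool frame mm
    g=c["frame"].reshape(-1,3).max(1)
    ok=(abs(P[:,0])<60)&(abs(P[:,1])<60)&(P[:,2]<8)&(P[:,2]>-70)&(c["z_map"].ravel()>0)
    for z in range(-70,10,6):
        q=P[ok&(P[:,2]>=z)&(P[:,2]<z+6)]
        if len(q):print(n,"tz",z,len(q),"x",np.percentile(q[:,0],[2,50,98]).round(),"y",np.percentile(q[:,1],[2,50,98]).round())
f=d["frame"][90:170,215:305];cv2.imwrite("pics/s3.png",cv2.resize(f,None,fx=6,fy=6,interpolation=2)[...,::-1])
E
```

```text
wrist tz -70 382 x [-10.  -5.  -0.] y [-6. -1.  4.]
wrist tz -64 24 x [10. 11. 12.] y [-7.  1.  4.]
wrist tz -58 132 x [ 9.  9. 11.] y [-7. -1.  4.]
wrist tz -52 133 x [ 9.  9. 11.] y [-8. -0.  6.]
wrist tz -46 162 x [ 4.  9. 11.] y [-8. -1.  6.]
wrist tz -40 147 x [ 7. 10. 11.] y [-9. -1.  6.]
wrist tz -34 145 x [ 9. 10. 11.] y [-10.  -1.   8.]
wrist tz -28 129 x [ 9. 10. 11.] y [-10.  -1.   8.]
wrist tz -22 101 x [ 9. 10. 11.] y [-10.  -1.   8.]
wrist tz -16 3 x [11. 11. 11.] y [-8.  5.  6.]
wrist tz -10 123 x [ 7. 17. 28.] y [-10.  -8.  -5.]
wrist tz -4 1128 x [-0. 17. 29.] y [-11.   1.  12.]
wrist tz 2 1631 x [-8. 14. 34.] y [ 9. 22. 32.]
side tz -52 15 x [-10.  -1.   8.] y [11. 13. 16.]
side tz -46 18 x [-11.  -0.   9.] y [ 0. 12. 13.]
side tz -40 21 x [-11.  -5.   8.] y [-3. 11. 13.]
side tz -34 22 x [-11.  -1.  10.] y [-4.  9. 12.]
side tz -28 24 x [-12.  -1.  10.] y [ 1. 10. 11.]
side tz -22 33 x [-58.  -9.  10.] y [-33.   9.  11.]
side tz -16 5 x [-59. -56. -54.] y [-18. -17. -16.]
side tz -10 1 x [-6. -6. -6.] y [-1. -1. -1.]
side tz -4 129 x [-30.  -3.  26.] y [-5.  4. 13.]
side tz 2 178 x [-36.  -2.  32.] y [10. 23. 37.]
top tz -10 1 x [26. 26. 26.] y [0. 0. 0.]
top tz -4 41 x [20. 25. 29.] y [-3.  3. 12.]
top tz 2 235 x [-36.  13.  34.] y [ 9. 24. 34.]
```

View pics/s3.png

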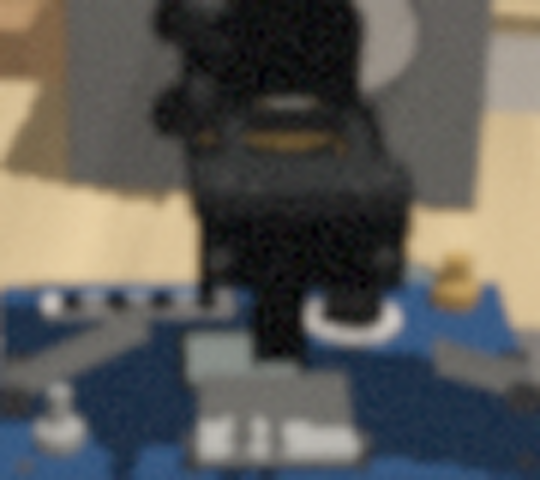

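The side crop shows the slim closed fingertips ending at about (280,360), just above the wide lever's tip. The lever is still raised. Both cameras put the real fingertip end about 18 mm behind the reported TCP, where the spec says 11 mm ahead. The near-zero force agrees that nothing has been touched yet. I'll trust the cameras and force, and carry on down in small steps.

>>> {"name": "servo_tool", "arguments": {"deltas": [{"tx": 0,"ty": 0,"tz": 0.004,"rx": 0,"ry": 0,"rz": 0,"jaw": 255},{"tx": 0,"ty": 0,"tz": 0.008,"rx": 0,"ry": 0,"rz": 0,"jaw": 255},{"tx": 0,"ty": 0,"tz": 0.011,"rx": 0,"ry": 0,"rz": 0,"jaw": 255},{"tx": 0,"ty": 0,"tz": 0.014,"rx": 0,"ry": 0,"rz": 0,"jaw": 255},{"tx": 0,"ty": 0,"tz": 0.016,"rx": 0,"ry": 0,"rz": 0,"jaw": 255},{"tx": 0,"ty": 0,"tz": 0.018,"rx": 0,"ry": 0,"rz": 0,"jaw": 255}]}}

```text
time: 4.47
ee_pos: [0.5675, -0.0515, 0.1288]
eef_rot: [[-0.986, -0.169, 0.0], [-0.169, 0.986, -0.0], [-0.0, -0.0, -1.0]]
force: [0.4, -0.9, 1.7]
opening: 0.0001
```

>>> {"name": "servo_tool", "arguments": {"deltas": [{"tx": 0,"ty": 0,"tz": 0.002,"rx": 0,"ry": 0,"rz": 0,"jaw": 255},{"tx": 0,"ty": 0,"tz": 0.004,"rx": 0,"ry": 0,"rz": 0,"jaw": 255}]}}

```text
time: 4.63
ee_pos: [0.5675, -0.0514, 0.1249]
eef_rot: [[-0.986, -0.169, 0.0], [-0.169, 0.986, -0.0], [-0.0, -0.0, -1.0]]
force: [0.4, -1.1, 2.0]
opening: 0.0002
```

>>> {"name": "servo_tool", "arguments": {"deltas": [{"tx": 0,"ty": 0,"tz": 0.002,"rx": 0,"ry": 0,"rz": 0,"jaw": 255}]}}

```text
time: 4.72
ee_pos: [0.5676, -0.0514, 0.123]
eef_rot: [[-0.986, -0.169, 0.0], [-0.169, 0.986, -0.0], [-0.0, -0.0, -1.0]]
force: [-3.6, -1.0, 18.7]
opening: 0.0004
```

```bash
cat >> h.py <<'E'
BOX=dict(wide=(-80,-36,-27,27),long=(-30,-14,43,105),short=(-30,-14,-105,-66))
def levers(names,cams=("wrist","side","top")):
    s=get_state()
    print("t",round(s["time"],2),"pos",np.round(s["ee_pos"],4),"F",np.round(s["force"],1))
    for n in cams:
        c=capture(n);TT=wristT(s,c) if n=="wrist" else c["T"]
        vv,uu=np.mgrid[0:384,0:512];P=H(world(c,np.c_[uu.ravel(),vv.ravel()],TT))
        for L in names:
            x0,x1,y0,y1=BOX[L];k=P[(P[:,0]>x0)&(P[:,0]<x1)&(P[:,1]>y0)&(P[:,1]<y1)&(P[:,2]>134)&(P[:,2]<175)&(c["z_map"].ravel()>0)]
            if len(k)<20: print(n,L,"few",len(k));continue
            t={"wide":k[:,0]+80,"long":105-k[:,1],"short":k[:,1]+105}[L]
            b=(t//8).astype(int);print(n,L,len(k),"z by 8mm from hinge",[float(np.median(k[b==i,2]).round(1)) if (b==i).sum()>3 else None for i in range(b.max()+1)])
E
python3 -c "
from h import *
levers(['wide','long','short'])"
```

```text
t 4.72 pos [ 0.5676 -0.0514  0.123 ] F [-3.6 -1.  18.7]
wrist wide 3017 z by 8mm from hinge [140.0, 139.2, 139.2, 144.7, 142.6, 138.6]
wrist long few 0
wrist short 2089 z by 8mm from hinge [140.9, 143.4, 146.4, 149.3, 150.7]
side wide 237 z by 8mm from hinge [138.4, 138.5, 151.3, 137.8, 137.9]
side long 64 z by 8mm from hinge [140.9, 145.2, 149.6, 152.9, 157.3, 164.0, 166.8]
side short 43 z by 8mm from hinge [140.2, 141.5, 145.3, 148.3, 149.2]
top wide 113 z by 8mm from hinge [139.5, 138.7, 138.6, None]
top long few 0
top short few 0
```

The wide lever is flat: its face reads about 139 mm along its length in all three views, with the force rising sharply to 18.7 N at the stop. Home is therefore TCP z ≈ 0.123. The long lever is next.

>>> {"name": "servo_tool", "arguments": {"deltas": [{"tx": 0,"ty": 0,"tz": -0.02,"rx": 0,"ry": 0,"rz": 0,"jaw": 255},{"tx": 0,"ty": 0,"tz": -0.05,"rx": 0,"ry": 0,"rz": 0,"jaw": 255},{"tx": -0.013,"ty": -0.007,"tz": -0.067,"rx": 0,"ry": 0,"rz": 0,"jaw": 255},{"tx": -0.033,"ty": -0.017,"tz": -0.067,"rx": 0,"ry": 0,"rz": 0,"jaw": 255},{"tx": -0.048,"ty": -0.025,"tz": -0.067,"rx": 0,"ry": 0,"rz": 0,"jaw": 255},{"tx": -0.0532,"ty": -0.0274,"tz": -0.067,"rx": 0,"ry": 0,"rz": 0,"jaw": 255},{"tx": -0.0532,"ty": -0.0274,"tz": -0.06,"rx": 0,"ry": 0,"rz": 0,"jaw": 255},{"tx": -0.0532,"ty": -0.0274,"tz": -0.048,"rx": 0,"ry": 0,"rz": 0,"jaw": 255},{"tx": -0.0532,"ty": -0.0274,"tz": -0.038,"rx": 0,"ry": 0,"rz": 0,"jaw": 255},{"tx": -0.0532,"ty": -0.0274,"tz": -0.033,"rx": 0,"ry": 0,"rz": 0,"jaw": 255},{"tx": -0.0532,"ty": -0.0274,"tz": -0.03,"rx": 0,"ry": 0,"rz": 0,"jaw": 255},{"tx": -0.0532,"ty": -0.0274,"tz": -0.026,"rx": 0,"ry": 0,"rz": 0,"jaw": 255},{"tx": -0.0532,"ty": -0.0274,"tz": -0.022,"rx": 0,"ry": 0,"rz": 0,"jaw": 255},{"tx": -0.0532,"ty": -0.0274,"tz": -0.018,"rx": 0,"ry": 0,"rz": 0,"jaw": 255},{"tx": -0.0532,"ty": -0.0274,"tz": -0.014,"rx": 0,"ry": 0,"rz": 0,"jaw": 255},{"tx": -0.0532,"ty": -0.0274,"tz": -0.01,"rx": 0,"ry": 0,"rz": 0,"jaw": 255},{"tx": -0.0532,"ty": -0.0274,"tz": -0.007,"rx": 0,"ry": 0,"rz": 0,"jaw": 255},{"tx": -0.0532,"ty": -0.0274,"tz": -0.004,"rx": 0,"ry": 0,"rz": 0,"jaw": 255},{"tx": -0.0532,"ty": -0.0274,"tz": -0.002,"rx": 0,"ry": 0,"rz": 0,"jaw": 255}]}}

```text
time: 6.45
ee_pos: [0.6244, -0.0692, 0.1245]
eef_rot: [[-0.986, -0.169, -0.0], [-0.169, 0.986, 0.0], [0.0, 0.0, -1.0]]
force: [-0.7, -0.5, 0.4]
opening: 0.0005
```

>>> {"name": "servo_tool", "arguments": {"deltas": [{"tx": 0,"ty": 0,"tz": 0.002,"rx": 0,"ry": 0,"rz": 0,"jaw": 255},{"tx": 0,"ty": 0,"tz": 0.002,"rx": 0,"ry": 0,"rz": 0,"jaw": 255}]}}

```text
time: 6.62
ee_pos: [0.6245, -0.0692, 0.1234]
eef_rot: [[-0.986, -0.169, 0.0], [-0.169, 0.986, 0.0], [-0.0, 0.0, -1.0]]
force: [-3.4, 0.7, 2.4]
opening: 0.0005
```

```bash
python3 -c "
from h import *
levers(['wide','long','short'],('side','top'))"
```

```text
t 6.62 pos [ 0.6245 -0.0692  0.1234] F [-3.4  0.7  2.4]
side wide 163 z by 8mm from hinge [138.6, 138.4, 138.2, 138.3, 138.2]
side long 56 z by 8mm from hinge [139.3, 138.8, 138.5, 138.4, 138.2, 141.4, None, None]
side short 44 z by 8mm from hinge [140.7, 142.0, 145.4, 147.0, 149.0]
top wide 571 z by 8mm from hinge [139.6, 139.0, 138.7, 138.9, 138.8, 138.3]
top long few 0
top short few 0
```

>>> {"name": "servo_tool", "arguments": {"deltas": [{"tx": 0,"ty": 0,"tz": 0.001,"rx": 0,"ry": 0,"rz": 0,"jaw": 255},{"tx": 0,"ty": 0,"tz": 0.001,"rx": 0,"ry": 0,"rz": 0,"jaw": 255}]}}

```text
time: 6.88
ee_pos: [0.6246, -0.0693, 0.1231]
eef_rot: [[-0.986, -0.169, 0.001], [-0.169, 0.986, 0.001], [-0.001, 0.0, -1.0]]
force: [-5.8, 0.5, 9.9]
opening: 0.0005
```

>>> {"name": "servo_tool", "arguments": {"deltas": [{"tx": 0,"ty": 0,"tz": 0.001,"rx": 0,"ry": 0,"rz": 0,"jaw": 255},{"tx": 0,"ty": 0,"tz": 0.001,"rx": 0,"ry": 0,"rz": 0,"jaw": 255}]}}

```text
time: 7.05
ee_pos: [0.6246, -0.0693, 0.1228]
eef_rot: [[-0.986, -0.169, 0.001], [-0.169, 0.986, 0.001], [-0.001, 0.001, -1.0]]
force: [-9.1, 1.9, 17.6]
opening: 0.0005
```

>>> {"name": "servo_tool", "arguments": {"deltas": [{"tx": 0,"ty": 0,"tz": -0.02,"rx": 0,"ry": 0,"rz": 0,"jaw": 255},{"tx": 0,"ty": 0,"tz": -0.05,"rx": 0,"ry": 0,"rz": 0,"jaw": 255},{"tx": 0.015,"ty": 0,"tz": -0.05,"rx": 0,"ry": 0,"rz": 0,"jaw": 255},{"tx": 0.045,"ty": 0,"tz": -0.05,"rx": 0,"ry": 0,"rz": 0,"jaw": 255},{"tx": 0.08,"ty": 0,"tz": -0.05,"rx": 0,"ry": 0,"rz": 0,"jaw": 255},{"tx": 0.11,"ty": 0,"tz": -0.05,"rx": 0,"ry": 0,"rz": 0,"jaw": 255},{"tx": 0.126,"ty": 0,"tz": -0.05,"rx": 0,"ry": 0,"rz": 0,"jaw": 255},{"tx": 0.126,"ty": 0,"tz": -0.046,"rx": 0,"ry": 0,"rz": 0,"jaw": 255},{"tx": 0.126,"ty": 0,"tz": -0.036,"rx": 0,"ry": 0,"rz": 0,"jaw": 255},{"tx": 0.126,"ty": 0,"tz": -0.026,"rx": 0,"ry": 0,"rz": 0,"jaw": 255},{"tx": 0.126,"ty": 0,"tz": -0.02,"rx": 0,"ry": 0,"rz": 0,"jaw": 255},{"tx": 0.126,"ty": 0,"tz": -0.016,"rx": 0,"ry": 0,"rz": 0,"jaw": 255},{"tx": 0.126,"ty": 0,"tz": -0.013,"rx": 0,"ry": 0,"rz": 0,"jaw": 255},{"tx": 0.126,"ty": 0,"tz": -0.01,"rx": 0,"ry": 0,"rz": 0,"jaw": 255},{"tx": 0.126,"ty": 0,"tz": -0.007,"rx": 0,"ry": 0,"rz": 0,"jaw": 255},{"tx": 0.126,"ty": 0,"tz": -0.004,"rx": 0,"ry": 0,"rz": 0,"jaw": 255},{"tx": 0.126,"ty": 0,"tz": -0.002,"rx": 0,"ry": 0,"rz": 0,"jaw": 255},{"tx": 0.126,"ty": 0,"tz": 0.0,"rx": 0,"ry": 0,"rz": 0,"jaw": 255},{"tx": 0.126,"ty": 0,"tz": 0.0,"rx": 0,"ry": 0,"rz": 0,"jaw": 255}]}}

```text
time: 8.63
ee_pos: [0.5008, -0.0907, 0.1228]
eef_rot: [[-0.986, -0.169, 0.001], [-0.169, 0.986, 0.001], [-0.001, 0.001, -1.0]]
force: [-6.7, 1.3, 21.0]
opening: 0.0004
```

>>> {"name": "servo_tool", "arguments": {"deltas": [{"tx": 0,"ty": 0,"tz": -0.02,"rx": 0,"ry": 0,"rz": 0,"jaw": 255},{"tx": 0,"ty": 0,"tz": -0.055,"rx": 0,"ry": 0,"rz": 0,"jaw": 255},{"tx": -0.008,"ty": -0.017,"tz": -0.055,"rx": 0,"ry": 0,"rz": 0,"jaw": 255},{"tx": -0.021,"ty": -0.045,"tz": -0.055,"rx": 0,"ry": 0,"rz": 0,"jaw": 255},{"tx": -0.031,"ty": -0.067,"tz": -0.055,"rx": 0,"ry": 0,"rz": 0,"jaw": 255},{"tx": -0.031,"ty": -0.067,"tz": -0.055,"rx": 0,"ry": 0,"rz": 0,"jaw": 255},{"tx": -0.031,"ty": -0.067,"tz": -0.055,"rx": 0,"ry": 0,"rz": 0,"jaw": 255}]}}

```text
time: 9.22
ee_pos: [0.5417, -0.1526, 0.1753]
eef_rot: [[-0.986, -0.167, -0.002], [-0.167, 0.986, -0.001], [0.002, -0.0, -1.0]]
force: [-0.0, -0.0, -0.5]
opening: 0.0001
```

```bash
python3 -c "
from h import *
levers(['wide','long','short'])
a=capture('wrist')['frame'][:300];b=capture('side')['frame'][100:230,180:340]
cv2.imwrite('pics/p5.png',np.hstack([a[:,56:456],cv2.resize(b,(369,300),interpolation=2)])[...,::-1])
"
```

```text
t 9.22 pos [ 0.5417 -0.1526  0.1753] F [-0.  -0.  -0.5]
wrist wide 1405 z by 8mm from hinge [140.2, 139.2, 139.3, 139.2, 139.2, 138.6]
wrist long few 0
wrist short 934 z by 8mm from hinge [139.7, 139.2, 139.2, 139.2, 138.9]
side wide 156 z by 8mm from hinge [138.8, 138.5, 138.7, 138.3, 138.3]
side long 72 z by 8mm from hinge [139.7, 138.5, 138.5, 138.5, 138.4, 138.2, 138.9, 138.0]
side short 48 z by 8mm from hinge [138.8, 138.1, 138.3, 138.4, 138.1]
top wide 661 z by 8mm from hinge [139.5, 138.8, 138.9, 138.8, 138.7, 138.2]
top long 267 z by 8mm from hinge [138.9, 138.9, 139.0, 138.5, 138.9, 138.6, 138.9, 138.3]
top short 189 z by 8mm from hinge [139.2, 138.8, 138.7, 138.5, 138.2]
```

View pics/p5.png

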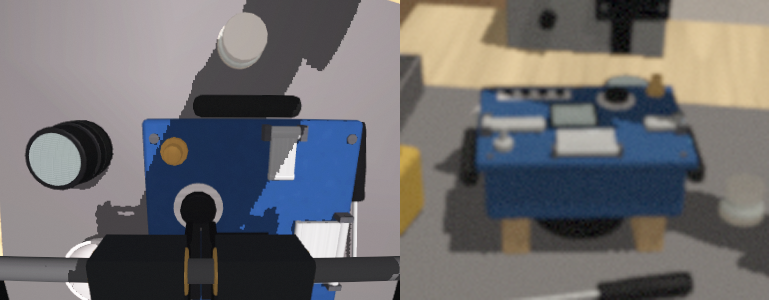

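All three levers are flat: 138–140 mm along their full length, where home is 139.5 mm. The thumbscrew and plug are standing where they were. The fingertips are over the button at (200,210) in the wrist half. Next is the button press.

>>> {"name": "servo_tool", "arguments": {"deltas": [{"tx": 0,"ty": 0,"tz": 0.012,"rx": 0,"ry": 0,"rz": 0,"jaw": 255},{"tx": 0,"ty": 0,"tz": 0.028,"rx": 0,"ry": 0,"rz": 0,"jaw": 255},{"tx": 0,"ty": 0,"tz": 0.04,"rx": 0,"ry": 0,"rz": 0,"jaw": 255},{"tx": 0,"ty": 0,"tz": 0.046,"rx": 0,"ry": 0,"rz": 0,"jaw": 255},{"tx": 0,"ty": 0,"tz": 0.049,"rx": 0,"ry": 0,"rz": 0,"jaw": 255},{"tx": 0,"ty": 0,"tz": 0.051,"rx": 0,"ry": 0,"rz": 0,"jaw": 255},{"tx": 0,"ty": 0,"tz": 0.053,"rx": 0,"ry": 0,"rz": 0,"jaw": 255},{"tx": 0,"ty": 0,"tz": 0.055,"rx": 0,"ry": 0,"rz": 0,"jaw": 255},{"tx": 0,"ty": 0,"tz": 0.0565,"rx": 0,"ry": 0,"rz": 0,"jaw": 255},{"tx": 0,"ty": 0,"tz": 0.0575,"rx": 0,"ry": 0,"rz": 0,"jaw": 255},{"tx": 0,"ty": 0,"tz": 0.0575,"rx": 0,"ry": 0,"rz": 0,"jaw": 255},{"tx": 0,"ty": 0,"tz": 0.0575,"rx": 0,"ry": 0,"rz": 0,"jaw": 255}]}}

```text
time: 10.47
ee_pos: [0.5425, -0.1514, 0.1197]
eef_rot: [[-0.986, -0.169, 0.001], [-0.169, 0.986, 0.001], [-0.001, 0.0, -1.0]]
force: [-6.3, 2.1, 13.3]
opening: 0.0005
```

>>> {"name": "servo_tool", "arguments": {"deltas": [{"tx": 0,"ty": 0,"tz": 0.001,"rx": 0,"ry": 0,"rz": 0,"jaw": 255},{"tx": 0,"ty": 0,"tz": 0.001,"rx": 0,"ry": 0,"rz": 0,"jaw": 255}]}}

```text
time: 10.63
ee_pos: [0.5425, -0.1514, 0.1196]
eef_rot: [[-0.986, -0.169, 0.001], [-0.169, 0.986, 0.001], [-0.001, 0.001, -1.0]]
force: [-9.4, 3.4, 21.5]
opening: 0.0004
```

The button is at its stop: 21.5 N with no further travel, and the tip is at plate + 6 mm. Now I'll release it and back off.

>>> {"name": "servo_tool", "arguments": {"deltas": [{"tx": 0,"ty": 0,"tz": -0.01,"rx": 0,"ry": 0,"rz": 0,"jaw": 255},{"tx": 0,"ty": 0,"tz": -0.035,"rx": 0,"ry": 0,"rz": 0,"jaw": 255},{"tx": 0,"ty": 0,"tz": -0.07,"rx": 0,"ry": 0,"rz": 0,"jaw": 255},{"tx": 0.02,"ty": 0,"tz": -0.1,"rx": 0,"ry": 0,"rz": 0,"jaw": 255},{"tx": 0.045,"ty": 0,"tz": -0.12,"rx": 0,"ry": 0,"rz": 0,"jaw": 255},{"tx": 0.06,"ty": 0,"tz": -0.125,"rx": 0,"ry": 0,"rz": 0,"jaw": 255},{"tx": 0.06,"ty": 0,"tz": -0.125,"rx": 0,"ry": 0,"rz": 0,"jaw": 255},{"tx": 0.06,"ty": 0,"tz": -0.125,"rx": 0,"ry": 0,"rz": 0,"jaw": 255},{"tx": 0.06,"ty": 0,"tz": -0.125,"rx": 0,"ry": 0,"rz": 0,"jaw": 255}]}}

```text
time: 11.38
ee_pos: [0.4835, -0.1611, 0.242]
eef_rot: [[-0.985, -0.17, 0.0], [-0.17, 0.985, 0.0], [-0.0, 0.0, -1.0]]
force: [-0.3, -0.6, -0.3]
opening: 0.0001
```

```bash
python3 -c "
from h import *
levers(['wide','long','short'],('side','top'))
for n in('top','side'):
    c=capture(n);vv,uu=np.mgrid[0:384,0:512];P=H(world(c,np.c_[uu.ravel(),vv.ravel()]))
    k=P[(np.hypot(P[:,0]-45,P[:,1]+42)<10)&(P[:,2]<160)];print(n,'button z',len(k),np.median(k[:,2]) if len(k) else None)
    for i,y in enumerate((22,42,62,82)):
        k=P[(np.hypot(P[:,0]-62,P[:,1]-y)<4)&(P[:,2]<160)];print(' key',i,len(k),np.median(k[:,2]).round(1) if len(k) else None)
a=capture('top')['frame'];cv2.imwrite('pics/p6.png',cv2.resize(a[70:310,220:460],(600,600),interpolation=2)[...,::-1])
"
```

```text
t 11.38 pos [ 0.4835 -0.1611  0.242 ] F [-0.3 -0.6 -0.3]
side wide 161 z by 8mm from hinge [138.4, 138.5, 138.9, 138.6, 138.6]
side long 72 z by 8mm from hinge [138.9, 137.7, 138.2, 138.4, 138.3, 138.7, 137.9, 138.0]
side short 49 z by 8mm from hinge [139.2, 138.2, 138.6, 138.1, 138.0]
top wide 659 z by 8mm from hinge [139.7, 138.9, 138.9, 138.7, 139.0, 138.3]
top long 270 z by 8mm from hinge [138.9, 138.8, 138.7, 139.1, 139.2, 138.6, 138.7, 138.4]
top short 194 z by 8mm from hinge [139.2, 138.7, 138.8, 139.1, 138.7]
top button z 0 None
 key 0 13 133.9
 key 1 13 134.8
 key 2 12 133.9
 key 3 15 134.4
side button z 21 141.16215861648556
 key 0 4 134.2
 key 1 2 134.0
 key 2 2 133.8
 key 3 3 133.5
```

View pics/p6.png

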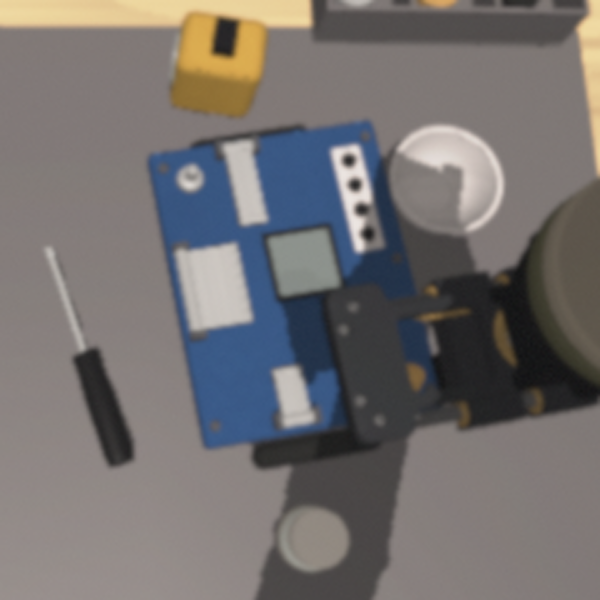

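The picture shows all three levers flat, at (215,285), (245,180) and (293,397). The thumbscrew is still standing at (190,178), and the keys are up at (348–368, 160–233). The button has sprung back to 141 mm, the housing hasn't moved, and the arm is clear.

```bash
python3 -c "
from rig import *
print(sign_off())"
```

```text
the job is handed in; nothing more can be done
None
```

The job is done and handed in at about 11.5 s of the 48 s allowed. I pressed the wide, then the long, then the short lever flat with the closed fingertips. I then pressed the button to its stop and let it spring back.

**Last checks:**
- **Levers:** all three read 138–140 mm along their whole length with the arm clear (home is 139.5 mm). Each one ended on a hard stop at 18–21 N.
- **Button:** it was pressed at 21.5 N with no further travel, the tip at about 6 mm above the plate. After release its top read 141 mm, against 142 mm when up.
- **Keys:** all four read 134–135 mm, about where they should stand when up (135 mm).
- **Other things:** the housing did not visibly move. The thumbscrew, strobe, jar, screwdriver and bowl look as they did. In the last picture the arm partly hid the plug and covered the lens. The plug was in place just before the button press, and the lens was standing in the picture then.

**What disagreed:**
- **Fingertip position:** the closed fingertips end about 16–18 mm behind the reported TCP, not 11 mm ahead as stated. My first press on the wide lever therefore stopped short in the air. I caught this from the cameras and the near-zero force, and went by those for all the presses.
- **Refused call:** one move call was refused because its rows left out fields; nothing moved.

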